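# Clamp a rubber test button in an infrared spectrometer's press until the clutch clicks

## Task

Get the black rubber test button ready for its infrared reading: lay it flat and centred on the crystal of the spectrometer's round steel plate and let go, swing the press arm over it as far as its stop, then turn the press knob clockwise (seen from above) until its slip clutch clicks. Stop at that first click and do not run on to a second one, which only wears the clutch. Do not bear down on the knob, and leave the other things on the bench where they are.

Things in the scene. Friction and masses are not known exactly. Their poses are not given: they have to be found in the camera images.
- button_center (a point): black rubber test button: a plain flat cylinder, 29 mm in diameter and 12.5 mm thick, lying flat and loose on the bench, 20 g. The point is its centre (6.25 mm above its underside); z is its axis. Not to be confused with the pale, taller tapered stopper with a hole (35 x 28 mm) that also stands on the bench.
- crystal (a point): the infrared crystal, a tiny dot in the middle of a flat round steel plate (57 mm in diameter) on the deck of the white bench spectrometer (case 200 x 170 mm, deck 64 mm above the bench; fixed). The point is on the plate's top, 67 mm above the bench and 3 mm over the deck. x points from the spectrometer's front towards the press post behind the crystal; z up.
- post_axis (a point): the upright aluminium press post at the back of the deck. The point lies on the vertical axis about which the press arm swings, at the height of the arm's top face (105 mm above the bench), 103 mm from the crystal in the crystal's +x direction and 103 mm from the knob's axis. The hub round the post, 38 mm in diameter, stands 5 mm above the arm's top.
- knob_grip (a point): black fluted press knob on the press arm's free end: upright cylinder, 38 mm in diameter, 28 mm tall. The point is on its axis, 16 mm above its underside, 12 mm below its top. Its underside starts 8 to 10 mm above the arm's top. The arm is 25 mm wide (33 mm at the end), 14 mm thick. The knob turns clockwise, seen from above, to press, and sinks 9 mm a turn together with the pressure pad below the arm.
- press_arm (a joint): swing of the press arm about the post, rad: 0 = against its stop, knob and pressure pad exactly above the crystal; grows as the arm swings out counter-clockwise (seen from above) to the robot's right. Starts at 1.25 to 1.65. Stays where it is left: friction about 0.15 N m (1.5 N at the knob). Turning the knob clockwise pushes the arm against its stop.
- knob (a joint): slip of the knob's clutch, rad: how far the knob has turned clockwise past its screw; near 0 until the clutch gives. One click (tooth) is 0.52 rad of slip. Turning the screw takes about 0.17 N m; once the pad meets the button the torque climbs to the set torque, 0.20 to 0.26 N m (not known beforehand), then the clutch gives: the torque falls by over 0.1 N m and rises again with each tooth. The screw stays where it is left.
- presser: round steel pressure pad under the arm's free end, on the knob's axis, 18 mm in diameter; origin at the centre of its underside. It starts 1 to 3 mm above the height of the button's top when that lies on the plate, so the click comes after some 1.5 to 3.5 rad of turning, unknown beforehand. It presses the button with about 30 to 75 N when the clutch clicks.
- button: the rubber test button again; origin at the centre of its underside.
- rubber_stopper: bystander: pale tapered rubber stopper with a hole, 35 mm wide, 28 mm tall; origin under its centre.
- tweezers: bystander: steel tweezers, 124 mm long, lying flat on the bench; origin under their middle.
- petri_dish: bystander: clear flat petri dish, 92 mm in diameter, 15 mm tall; origin under its centre.
- wash_bottle: bystander: white squeeze bottle with a bent spout, 67 mm wide, 183 mm tall; origin under its centre.
There are look-alikes about, which are no part of the job. There is more than one size of the button; the job needs the smaller.

How it is judged:
By the outcome, as a careful person would: the job done as asked, in the order asked, and still so for the second after the job is handed in, with the robot touching nothing.
It also fails if it takes over 72 s, if anything falls off the work surface, if the arm or the gripper's body presses on something with over 40 N, if the wrist force passes 120 N, or if a joint passes its speed limit or range.

## Robot

A 7-joint arm with a two-finger parallel gripper is mounted at the origin on a cart in front of the work surface, level with it; the furniture and walls round the work are solid. World frame = base frame: x ahead of the robot, y to its left, z up, the work surface at z = 0. Lengths are in m, angles in rad, forces in N, time in s.
With the tool pointing down it reaches from about 0.425 to 0.925 m from the base axis. Payload 6.8 kg.
Tool frame: the origin (TCP) lies at the very end of the fingers, on their centre line; the grasp point (between the pads) lies 19 mm behind it; z points along the fingers, y is the line along which they close (so a half turn about z gives the same grasp; the last joint's range is limited). The gripper opens to 85 mm and grips with 20 to 120 N. Pads are 22 mm wide; open, the fingers measure 114 mm over their backs; the gripper's body (76 mm by 85 mm) begins 54 mm behind the grasp point. The pads swing forward as they close: fully open they stand 13 mm farther back than shut.
Start: joints at [1.124, 0.477, 0.022, 1.555, -0.011, 1.109, -0.083], TCP at [0.224, -0.637, 0.231] pointing down, gripper open.
Joint ranges: [-2.96, 2.96], [-0.34, 2.1], [-1.41, 1.46], [0.24, 2.44], [-1.37, 4.51], [0.17, 1.92], [-2.96, 2.96]. Speed limits (rad/s): [2.39, 2.39, 3.14, 3.14, 3.14, 3.14, 3.14].

## Interface

Orientations are given as a unit quaternion [w, x, y, z].
In Python, from station import telemetry, viewer, job, search_frame, cut_out gives the robot as it stands. The module is installed in compiled form; this text tells all that it offers.
- The arm moves only by the shell command python3 -m crank 'ROWS' [FORCE]. ROWS is JSON, a list of rows, each an object with "delta_rot": the turn, a rotation vector about the tool's x, y, z in degrees, a list of three; "xyz": the shift along the tool's x, y, z in m, a list of three; "fingers": the gripper command: -1 is fully open, 1 is shut, values between are in proportion. In form: [{"delta_rot": [ax, ay, az], "xyz": [dx, dy, dz], "fingers": fingers}, ...]. A call has 1 to 10 rows; each row is the pose to reach, as a shift and turn from the pose commanded when the call began, along the tool's axes at that moment; what a row does not reach only later rows make up. A row lasts 1/10 s, in which the tool goes at most 50 mm and 8.59 degrees, less where a joint would pass 70% of its speed; a pose out of reach is approached as far as the arm can. A call with a gripper value outside its range is refused whole. The fingers move at their own pace and stop on an object; FORCE is the grip in N (left out, the last holds). Time passes only in rows, so rows that repeat a pose let the fingers close. It gives the time, the measured TCP pose, the force, the opening and the grip force at its end, in the units of the state.
- telemetry.get_obs(): the state, without advancing time (a new reading comes with each control period).
- viewer.read_camera(name): name is "scene" or "top"; returns a dict with "img" (400x640x3 uint8, red, green, blue), "fx", "fy", "cx", "cy" (pixels), "origin" and "rotation" of the camera in the world. Camera axes: x right, y up, looking along -z (the intrinsics and any distortion apply to the point x, -y, -z); pixel columns grow to the right and rows downward; lengths in m; the calibration is good to about 2 mm. A picture is of the moment at which its call begins. There is no depth.
- job.hand_in(): hands the job in; it is judged then, once.
Trained networks look in the newest picture that a camera, given by its name, has taken for a name from the list of things; names that differ only in an ending like _2 or _b are one class to them, and where a whole thing is asked for, a point or a joint stands for the part that bears it (a point fixed in the world has none). Each returns a list of dicts, best first, with "score" (0 to 1); they miss things now and then, are a little off and sometimes report something else, mostly with a low value. They report only what shows in the picture. A call takes as long as a camera call. They do not tell look-alikes from the thing itself.
- search_frame(camera, thing): "pixel" ([column, row] in pixels, amid what is visible of it).
- cut_out(camera, thing): "pixels" (400x640 bool, what is visible of it) and "pixel" ([column, row] in pixels, amid what is visible of it).
The state is a dict: "t": time; "q": joint angles; "joint_vel": joint speeds; "joint_torque": joint torques, N m; "eef_pos": TCP position; "tool_rot": TCP orientation; "contact_force": force on the tool from outside, world axes, zero at the start; "torque": the same for the moment, N m; "gripper_width": opening from 0.0 (shut) to 1.0 (fully open); "grasp_force": force on a finger pad.
Only numpy, scipy, OpenCV 4.12 (cv2) and the standard library are available. Lean on these libraries where they do the work, as an engineer would, in place of code of your own. Each camera call takes 0.05 s, during which the arm holds its last target. There are 200 camera calls.

## Working session

There is one attempt and no reset: what is moved stays moved. The work goes in short steps, Python scripts to look and compute and a shell command to move; the robot and the scene stay as the last step left them, time stands still between calls to the robot, and variables do not carry over. Pictures are saved under pics/ and viewed, at most 10 in all, crops included, and the job is handed in when it is done.

```bash
mkdir -p pics; ls; cat > h.py <<'E'
import numpy as np, cv2
from station import telemetry, viewer, job, search_frame, cut_out
def ray(c,px):
    d=np.array([(px[0]-c['cx'])/c['fx'],-(px[1]-c['cy'])/c['fy'],-1.])
    return np.array(c['origin']),np.array(c['rotation']).reshape(3,3)@d
def at_z(c,px,z):
    o,d=ray(c,px); return o+d*(z-o[2])/d[2]
def proj(c,P):
    p=np.array(c['rotation']).reshape(3,3).T@(np.array(P)-c['origin']); return [c['cx']+c['fx']*p[0]/-p[2],c['cy']-c['fy']*p[1]/-p[2]]
def save(c,name,crop=None,s=1):
    im=cv2.cvtColor(c['img'],cv2.COLOR_RGB2BGR)
    if crop: im=im[crop[1]:crop[3],crop[0]:crop[2]]
    cv2.imwrite('pics/'+name,cv2.resize(im,None,fx=s,fy=s,interpolation=cv2.INTER_CUBIC))
E
python3 - <<'E'
from h import *
Z={'button_center':.00625,'crystal':.067,'post_axis':.105,'knob_grip':.13,'rubber_stopper':.014,'tweezers':.004,'petri_dish':.008,'wash_bottle':.09}
o=telemetry.get_obs();print(o['eef_pos'],o['tool_rot'],o['gripper_width'])
for n in ['top','scene']:
    c=viewer.read_camera(n);save(c,n+'0.png');print(n,c['origin'],c['fx'],[k for k in c])
    for t,z in Z.items():
        for r in search_frame(n,t)[:4]: print(t,np.round(r['pixel']),round(r['score'],2),np.round(at_z(c,r['pixel'],z),3))
E
```

```text
pics
[ 0.22413391 -0.63606252  0.23033459] [-8.93935014e-04  9.85681936e-01  1.68612781e-01 -2.27971216e-04] 0.9983973932627136
top [ 0.43026754 -0.16454316  0.95766702] 404.3963814635382 ['img', 'fx', 'fy', 'cx', 'cy', 'origin', 'rotation']Traceback (most recent call last):
  File "<stdin>", line 7, in <module>
  File "h.py", line 7, in at_z
    o,d=ray(c,px); return o+d*(z-o[2])/d[2]
        ~~~^^^^^^
  File "h.py", line 5, in ray
    return np.array(c['origin']),np.array(c['rotation']).reshape(3,3)@d
                                 ~~~~~~~~~~~~~~~~~~~~~~~~~~~~~~~^^^^^
ValueError: cannot reshape array of size 4 into shape (3,3)
```

Rotation is a quaternion.

```bash
sed -i "s/np.array(c\['rotation'\]).reshape(3,3)/RM(c)/; 1a from scipy.spatial.transform import Rotation as R\ndef RM(c):\n    q=c['rotation']; return R.from_quat([q[1],q[2],q[3],q[0]]).as_matrix()" h.py
python3 - <<'E'
from h import *
Z={'button_center':.00625,'crystal':.067,'post_axis':.105,'knob_grip':.13,'rubber_stopper':.014,'tweezers':.004,'petri_dish':.008,'wash_bottle':.09}
for n in ['top','scene']:
    c=viewer.read_camera(n);save(c,n+'0.png');print(n,c['origin'],c['fx'],RM(c).round(2).tolist())
    for t,z in Z.items():
        for r in search_frame(n,t)[:4]: print(t,np.round(r['pixel']),round(r['score'],2),np.round(at_z(c,r['pixel'],z),3))
E
```

```text
top [ 0.43026754 -0.16454316  0.95766702] 404.3963814635382 [[-0.02, 0.99, -0.16], [-1.0, -0.02, 0.01], [0.0, 0.16, 0.99]]
button_center [389. 248.] 0.69 [ 0.464 -0.331  0.006]
button_center [372. 220.] 0.55 [ 0.53  -0.294  0.006]
crystal [315. 170.] 0.92 [ 0.638 -0.163  0.067]
crystal [390. 250.] 0.63 [ 0.457 -0.324  0.067]
crystal [358. 141.] 0.63 [ 0.706 -0.261  0.067]
post_axis [332. 140.] 0.76 [ 0.696 -0.201  0.105]
knob_grip [356. 140.] 0.73 [ 0.688 -0.251  0.13 ]
rubber_stopper [340. 256.] 0.58 [ 0.449 -0.216  0.014]
petri_dish [216. 262.] 0.78 [0.438 0.071 0.008]
wash_bottle [417. 157.] 0.96 [ 0.66  -0.389  0.09 ]
scene [0.0214528  0.43849411 0.9674949 ] 507.6845532918979 [[-0.74, 0.5, -0.44], [-0.67, -0.54, 0.51], [0.01, 0.68, 0.74]]
button_center [362. 196.] 0.5 [ 0.541 -0.305  0.006]
crystal [294. 200.] 0.77 [ 0.619 -0.137  0.067]
post_axis [296. 159.] 0.59 [ 0.688 -0.215  0.105]
knob_grip [307. 142.] 0.58 [ 0.692 -0.26   0.13 ]
rubber_stopper [371. 230.] 0.53 [ 0.449 -0.226  0.014]
rubber_stopper [308. 145.] 0.47 [ 0.774 -0.35   0.014]
tweezers [352. 270.] 0.51 [ 0.411 -0.11   0.004]
petri_dish [285. 313.] 0.89 [0.445 0.072 0.008]
wash_bottle [349. 139.] 0.84 [ 0.65  -0.378  0.09 ]
```

View pics/top0.png

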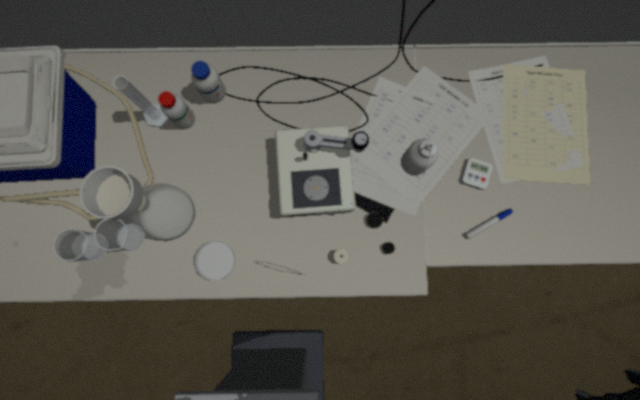

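View pics/scene0.png

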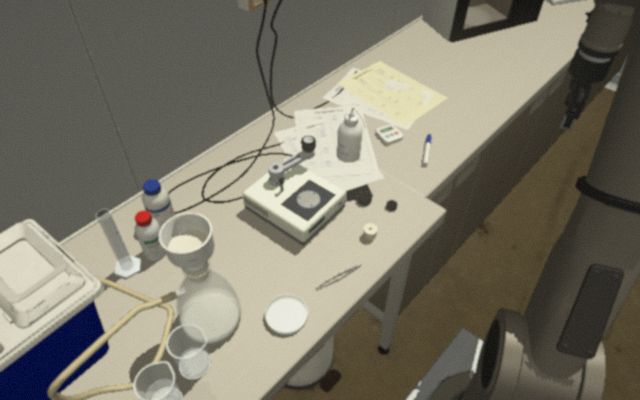

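The top view shows the spectrometer with its plate near (316,188), post (311,139), knob (360,140). There are two black buttons: a larger one at (374,219) and a smaller one at (388,248). Next, a close crop.

```bash
python3 - <<'E'
from h import *
c=viewer.read_camera('top');save(c,'top1.png',(260,110,420,280),3.5)
for t,zs in [('button_center',.00625),('crystal',.067),('knob_grip',.14),('post_axis',.105)]:
    for r in cut_out('top',t)[:3]:
        m=r['pixels']; v,u=np.nonzero(m)
        if len(u)==0: continue
        b=[u.min(),u.max(),v.min(),v.max()]; mid=[(b[0]+b[1])/2,(b[2]+b[3])/2]
        print(t,round(r['score'],2),len(u),b,np.round(at_z(c,mid,zs),4),np.round(at_z(c,[u.mean(),v.mean()],zs),4))
E
```

```text
button_center 0.52 92 [np.int64(383), np.int64(393), np.int64(243), np.int64(252)] [ 0.4654 -0.3296  0.0062] [ 0.4651 -0.3291  0.0062]
crystal 0.82 6763 [np.int64(275), np.int64(368), np.int64(126), np.int64(215)] [ 0.6381 -0.1765  0.067 ] [ 0.6406 -0.1646  0.067 ]
crystal 0.57 1037 [np.int64(400), np.int64(437), np.int64(139), np.int64(175)] [ 0.6661 -0.3973  0.067 ] [ 0.6661 -0.3974  0.067 ]
knob_grip 0.74 281 [np.int64(351), np.int64(369), np.int64(131), np.int64(149)] [ 0.6854 -0.2574  0.14  ] [ 0.6852 -0.2577  0.14  ]
knob_grip 0.54 1311 [np.int64(194), np.int64(234), np.int64(241), np.int64(280)] [0.4403 0.0423 0.14  ] [0.4406 0.0419 0.14  ]
knob_grip 0.33 83 [np.int64(383), np.int64(392), np.int64(243), np.int64(252)] [ 0.4605 -0.3054  0.14  ] [ 0.4601 -0.3053  0.14  ]
post_axis 0.75 953 [np.int64(304), np.int64(368), np.int64(130), np.int64(152)] [ 0.6948 -0.2088  0.105 ] [ 0.6953 -0.2102  0.105 ]
post_axis 0.62 275 [np.int64(351), np.int64(368), np.int64(131), np.int64(149)] [ 0.6963 -0.2603  0.105 ] [ 0.6963 -0.2597  0.105 ]
```

View pics/top1.png

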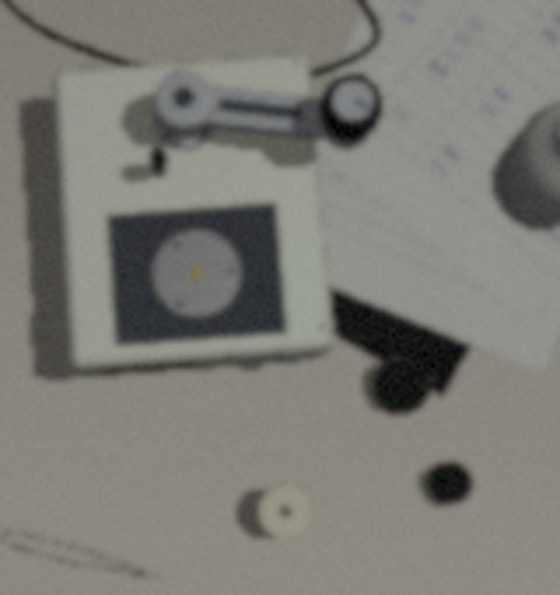

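The crop shows the small button at (447,483), which is pixel (387.7,248), and the crystal dot at (196,271), pixel (316,187.4). The hub is at (184,99), pixel (312.6,138.3), and the knob top at (354,101), pixel (361,139). I'll refine these with both cameras.

```bash
python3 - <<'E'
from h import *
c=viewer.read_camera('top');s=viewer.read_camera('scene')
print('crystal',at_z(c,(315.7,187.2),.067).round(4),'post',at_z(c,(312.4,138),.11).round(4),'knob',at_z(c,(361,138.7),.142).round(4))
g=c['img'].max(2).astype(float)
for th in (35,50,65):
    for nm,cam,(u,v),h in (('top',c,(388,248),9),('scene',s,(392,205),9)):
        sub=cam['img'].max(2)[v-h:v+h+1,u-h:u+h+1]; yy,xx=np.nonzero(sub<th)
        if len(xx): p=(u-h+xx.mean(),v-h+yy.mean()); print(nm,th,len(xx),np.ptp(xx)+1,np.ptp(yy)+1,np.round(p,1),at_z(cam,p,.00625).round(4))
for nm,cam,(u,v),h in (('top',c,(316,187),5),('scene',s,(308,199),9)):
    sub=cam['img'][v-h:v+h+1,u-h:u+h+1].astype(float); w=np.clip(sub[...,0]-sub[...,2]-np.median(sub[...,0]-sub[...,2])-10,0,None)
    yy,xx=np.mgrid[-h:h+1,-h:h+1]; p=(u+(w*xx).sum()/w.sum(),v+(w*yy).sum()/w.sum()); print(nm,w.max(),np.round(p,2),at_z(cam,p,.067).round(4))
save(s,'scene1.png',(240,120,420,260),4)
E
```

```text
crystal [ 0.5999 -0.1628  0.067 ] post [ 0.7008 -0.1573  0.11  ] knob [ 0.6875 -0.2594  0.142 ]
top 35 71 10 9 [387.5 247.6] [ 0.4651 -0.3284  0.0062]
top 50 93 12 10 [387.5 247.6] [ 0.4652 -0.3285  0.0062]
top 65 108 13 11 [387.5 247.6] [ 0.4651 -0.3283  0.0062]
scene 65 47 8 8 [391.1 205.6] [ 0.4641 -0.3287  0.0063]
top 35.0 [315.6  187.41] [ 0.5995 -0.1626  0.067 ]
scene 51.0 [308.   198.34] [ 0.5986 -0.163   0.067 ]
```

View pics/scene1.png

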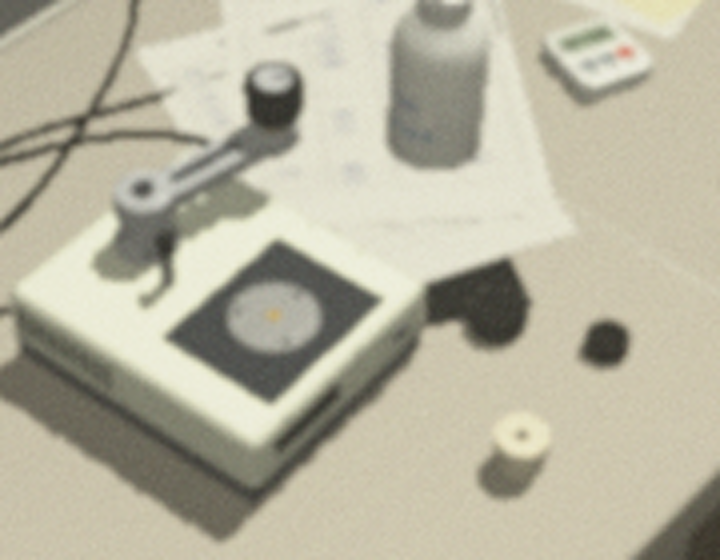

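The scene view confirms it: crystal dot at (308,198) and small button at (391,205.6) agree with the top view to about 1 mm. The dark larger button stays where it is. Now a delta helper, then move.

```bash
cat > d.py <<'E'
# usage: d.py x y z [yaw_deg of tool y axis]
import sys; from h import *
o=telemetry.get_obs(); q=o['tool_rot']; T=R.from_quat([q[1],q[2],q[3],q[0]]); M=T.as_matrix()
a=[float(v) for v in sys.argv[1:]]
print('t',round(o['t'],2),'p',np.round(o['eef_pos'],4),'yaw',round(np.degrees(np.arctan2(M[1,1],M[0,1])),2),'tilt',np.round(M[:,2],3),'q',np.round(o['q'],2),'w',round(o['gripper_width'],3),'g',round(o['grasp_force'],1),'F',np.round(o['contact_force'],1),'M',np.round(o['torque'],3))
if len(a)>2:
    yaw=np.radians(a[3]) if len(a)>3 else np.arctan2(M[1,1],M[0,1])
    y=np.array([np.cos(yaw),np.sin(yaw),0]); z=np.array([0,0,-1.]); G=np.c_[np.cross(y,z),y,z]
    print('xyz',np.round(M.T@(np.array(a[:3])-o['eef_pos']),4),'rot',np.round(R.from_matrix(M.T@G).as_rotvec(degrees=True),2))
E
python3 d.py .4648 -.3285 .08 -61
```

```text
t 1.35 p [ 0.2243 -0.6366  0.2313] yaw -70.59 tilt [ 0. -0. -1.] q [ 1.12  0.48  0.02  1.56 -0.01  1.11 -0.08] w 0.999 g 0.0 F [ 0.4 -0.3  0.4] M [ 0.003  0.025 -0.02 ]
xyz [ 0.3292 -0.2107  0.1513] rot [ 0.   -0.   -9.59]
```

```bash
python3 -m crank '[{"delta_rot":[0,0,-9.6],"xyz":[0.329,-0.211,0.06],"fingers":-0.2},{"delta_rot":[0,0,-9.6],"xyz":[0.329,-0.211,0.06],"fingers":-0.2},{"delta_rot":[0,0,-9.6],"xyz":[0.329,-0.211,0.06],"fingers":-0.2},{"delta_rot":[0,0,-9.6],"xyz":[0.329,-0.211,0.06],"fingers":-0.2},{"delta_rot":[0,0,-9.6],"xyz":[0.329,-0.211,0.06],"fingers":-0.2},{"delta_rot":[0,0,-9.6],"xyz":[0.329,-0.211,0.06],"fingers":-0.2},{"delta_rot":[0,0,-9.6],"xyz":[0.329,-0.211,0.06],"fingers":-0.2},{"delta_rot":[0,0,-9.6],"xyz":[0.329,-0.211,0.06],"fingers":-0.2},{"delta_rot":[0,0,-9.6],"xyz":[0.329,-0.211,0.15],"fingers":-0.2},{"delta_rot":[0,0,-9.6],"xyz":[0.329,-0.211,0.15],"fingers":-0.2}]' 30; python3 d.py .4648 -.3285 .002 -61
```

```text
t: 2.35
eef_pos: [0.4665, -0.3266, 0.0807]
tool_rot: [0.001, 0.968, 0.252, 0.001]
contact_force: [0.2, -1.3, -0.6]
gripper_width: 0.596
grasp_force: 0.0
t 2.35 p [ 0.4665 -0.3266  0.0807] yaw -60.76 tilt [ 0.002 -0.001 -1.   ] q [ 0.61  0.5  -0.14  1.93  0.1   0.72 -0.65] w 0.596 g 0.0 F [ 0.2 -1.3 -0.6] M [-0.052  0.029  0.003]
xyz [-0.0025  0.0007  0.0787] rot [ 0.1  -0.11  0.24]
```

```bash
python3 -m crank '[{"delta_rot":[0,0,0],"xyz":[-0.001,0,0.05],"fingers":-0.2},{"delta_rot":[0,0,0],"xyz":[-0.001,0,0.05],"fingers":-0.2},{"delta_rot":[0,0,0],"xyz":[-0.001,0,0.05],"fingers":-0.2},{"delta_rot":[0,0,0],"xyz":[-0.001,0,0.05],"fingers":-0.2}]'; python3 d.py .4648 -.3285 .002 -61; python3 - <<'E'
from h import *
c=viewer.read_camera('top');save(c,'t2.png',(340,200,440,290),6); o=telemetry.get_obs()
print(proj(c,o['eef_pos']),proj(c,[.4648,-.3285,.00625]))
E
```

```text
t: 2.75
eef_pos: [0.4654, -0.3299, 0.034]
tool_rot: [0.002, 0.968, 0.25, 0.002]
contact_force: [-0.5, 0.1, 0.7]
gripper_width: 0.601
grasp_force: 0.0
t 2.75 p [ 0.4654 -0.3299  0.034 ] yaw -61.01 tilt [ 0.004 -0.002 -1.   ] q [ 0.6   0.57 -0.12  1.95  0.11  0.63 -0.66] w 0.601 g 0.0 F [-0.5  0.1  0.7] M [-0.059 -0.023  0.041]
xyz [ 0.0001 -0.0017  0.032 ] rot [ 0.21 -0.12 -0.  ]
[np.float64(390.34656619821897), np.float64(246.91597188626304)] [np.float64(387.5580638623007), np.float64(247.77333414938406)]
```

View pics/t2.png

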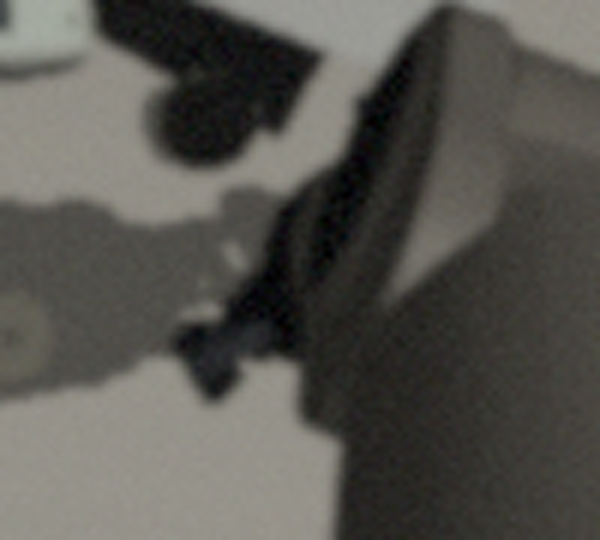

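The gripper hides the button (only a fingertip shows, at about (213,370) in the crop), so I'll rely on the measured positions. Descend and grip.

```bash
python3 -m crank '[{"delta_rot":[0,0,0],"xyz":[0,-0.001,0.03],"fingers":-0.2},{"delta_rot":[0,0,0],"xyz":[0,-0.001,0.031],"fingers":-0.2},{"delta_rot":[0,0,0],"xyz":[0,-0.001,0.031],"fingers":-0.2}]'; python3 d.py .4648 -.3285 .002 -61
```

```text
t: 3.1
eef_pos: [0.4636, -0.3283, 0.0017]
tool_rot: [0.0, 0.968, 0.25, 0.0]
contact_force: [-0.4, 0.0, 0.4]
gripper_width: 0.6
grasp_force: 0.0
t 3.1 p [ 0.4636 -0.3283  0.0017] yaw -61.0 tilt [ 0.001 -0.001 -1.   ] q [ 0.6   0.62 -0.12  1.96  0.13  0.57 -0.67] w 0.6 g 0.0 F [-0.4  0.   0.4] M [ 0.021 -0.013 -0.036]
xyz [ 0.001   0.0008 -0.0002] rot [ 0.06 -0.03  0.  ]
```

```bash
python3 -m crank '[{"delta_rot":[0,0,0],"xyz":[0.001,0,-0.0005],"fingers":-0.2},{"delta_rot":[0,0,0],"xyz":[0.001,0,-0.0005],"fingers":0.5},{"delta_rot":[0,0,0],"xyz":[0.001,0,-0.0005],"fingers":0.7},{"delta_rot":[0,0,0],"xyz":[0.001,0,-0.0005],"fingers":0.7},{"delta_rot":[0,0,0],"xyz":[0.001,0,-0.0005],"fingers":0.7},{"delta_rot":[0,0,0],"xyz":[0.001,0,-0.0005],"fingers":0.7},{"delta_rot":[0,0,0],"xyz":[0.001,0,-0.0005],"fingers":0.7}]' 25; python3 d.py .4648 -.3285 .002 -61
```

```text
t: 3.8
eef_pos: [0.4648, -0.3278, 0.0021]
tool_rot: [0.001, 0.968, 0.25, 0.001]
contact_force: [-0.4, -0.0, 7.6]
gripper_width: 0.322
grasp_force: 24.2
t 3.8 p [ 0.4648 -0.3278  0.0021] yaw -60.99 tilt [ 0.002 -0.001 -1.   ] q [ 0.59  0.62 -0.12  1.96  0.13  0.57 -0.67] w 0.322 g 24.2 F [-0.4 -0.   7.6] M [0.189 0.238 0.102]
xyz [-0.0004  0.0006  0.0001] rot [ 0.09 -0.05  0.01]
```

```bash
python3 -m crank '[{"delta_rot":[0,0,0],"xyz":[0,0,-0.04],"fingers":0.7},{"delta_rot":[0,0,0],"xyz":[0,0,-0.08],"fingers":0.7},{"delta_rot":[0,0,0],"xyz":[0,0,-0.12],"fingers":0.7},{"delta_rot":[0,0,0],"xyz":[0,0,-0.12],"fingers":0.7}]'; python3 d.py .599 -.1628 .10 -61
```

```text
t: 4.2
eef_pos: [0.4674, -0.3295, 0.1268]
tool_rot: [0.004, 0.968, 0.25, 0.004]
contact_force: [0.8, 0.8, 0.7]
gripper_width: 0.318
grasp_force: 24.9
t 4.2 p [ 0.4674 -0.3295  0.1268] yaw -61.01 tilt [ 0.009 -0.005 -1.   ] q [ 0.62  0.43 -0.14  1.9   0.08  0.81 -0.63] w 0.318 g 24.9 F [0.8 0.8 0.7] M [-0.053 -0.051 -0.047]
xyz [ 0.1957 -0.0822  0.0271] rot [ 0.52 -0.3  -0.01]
```

```bash
python3 -m crank '[{"delta_rot":[0,0,0],"xyz":[0.04,-0.017,0],"fingers":0.7},{"delta_rot":[0,0,0],"xyz":[0.08,-0.034,0],"fingers":0.7},{"delta_rot":[0,0,0],"xyz":[0.12,-0.05,0],"fingers":0.7},{"delta_rot":[0,0,0],"xyz":[0.16,-0.068,0],"fingers":0.7},{"delta_rot":[0,0,0],"xyz":[0.197,-0.083,0],"fingers":0.7},{"delta_rot":[0,0,0],"xyz":[0.197,-0.083,0.015],"fingers":0.7},{"delta_rot":[0,0,0],"xyz":[0.197,-0.083,0.03],"fingers":0.7},{"delta_rot":[0,0,0],"xyz":[0.197,-0.083,0.03],"fingers":0.7},{"delta_rot":[0,0,0],"xyz":[0.197,-0.083,0.03],"fingers":0.7}]'; python3 d.py .599 -.1628 .0695 -61; python3 - <<'E'
from h import *
for n,b,s in (('top',(260,110,400,250),3),('scene',(240,130,400,260),3)):
    c=viewer.read_camera(n); o=telemetry.get_obs(); save(c,n+'3.png',b,s); print(n,proj(c,o['eef_pos']),proj(c,[.599,-.1628,.067]))
a=cv2.imread('pics/top3.png');b=cv2.imread('pics/scene3.png');h=min(len(a),len(b));b=cv2.resize(b,(370,300));a=cv2.resize(a,(420,420))
cv2.imwrite('pics/p3.png',np.hstack([a,cv2.copyMakeBorder(b,0,120,0,0,cv2.BORDER_CONSTANT)]))
E
```

```text
t: 5.1
eef_pos: [0.5946, -0.161, 0.09]
tool_rot: [-0.0, 0.968, 0.249, -0.001]
contact_force: [0.1, -0.3, -0.3]
gripper_width: 0.323
grasp_force: 24.9
t 5.1 p [ 0.5946 -0.161   0.09  ] yaw -61.13 tilt [-0.002 -0.    -1.   ] q [ 0.29  0.55 -0.17  1.81  0.12  0.8  -1.01] w 0.323 g 24.9 F [ 0.1 -0.3 -0.3] M [0.006 0.011 0.027]
xyz [0.0031 0.0037 0.0205] rot [-0.04  0.13 -0.13]
top [np.float64(314.8414094602602), np.float64(187.28251611839286)] [np.float64(315.7031497043486), np.float64(187.60481086039061)]
scene [np.float64(308.1292524833529), np.float64(192.53204143305106)] [np.float64(307.81139091167495), np.float64(198.2924878675168)]
```

View pics/p3.png

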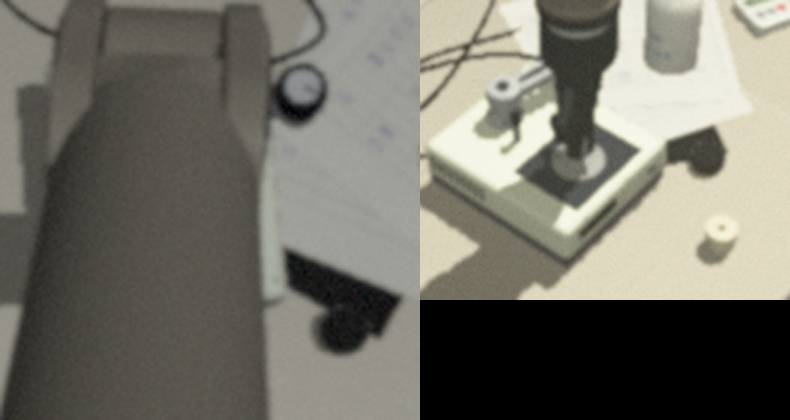

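Top view shows the forearm over the plate, and in the scene view the gripper is over the plate at (578,155). Correct laterally and go lower.

```bash
python3 -m crank '[{"delta_rot":[0,0,0],"xyz":[0.003,0.003,0.01],"fingers":0.7},{"delta_rot":[0,0,0],"xyz":[0.003,0.003,0.014],"fingers":0.7},{"delta_rot":[0,0,0],"xyz":[0.003,0.003,0.014],"fingers":0.7},{"delta_rot":[0,0,0],"xyz":[0.003,0.003,0.014],"fingers":0.7}]'; python3 d.py .599 -.1628 .0695 -61
```

```text
t: 5.6
eef_pos: [0.6, -0.1604, 0.0766]
tool_rot: [-0.0, 0.968, 0.25, -0.0]
contact_force: [-0.9, -0.6, -0.0]
gripper_width: 0.322
grasp_force: 24.9
t 5.6 p [ 0.6    -0.1604  0.0766] yaw -60.99 tilt [-0.  0. -1.] q [ 0.28  0.57 -0.16  1.8   0.13  0.78 -1.01] w 0.322 g 24.9 F [-0.9 -0.6 -0. ] M [ 0.001 -0.006 -0.013]
xyz [-0.002   0.0016  0.0071] rot [-0.02  0.02  0.01]
```

```bash
python3 -m crank '[{"delta_rot":[0,0,0],"xyz":[-0.002,0.0015,0.004],"fingers":0.7},{"delta_rot":[0,0,0],"xyz":[-0.002,0.0015,0.007],"fingers":0.7},{"delta_rot":[0,0,0],"xyz":[-0.002,0.0015,0.007],"fingers":0.7},{"delta_rot":[0,0,0],"xyz":[-0.002,0.0015,0.007],"fingers":0.7}]'; python3 d.py .599 -.1628 .0695 -61
```

```text
t: 6.0
eef_pos: [0.5991, -0.1627, 0.0697]
tool_rot: [-0.0, 0.968, 0.25, -0.0]
contact_force: [-0.0, -0.1, 0.4]
gripper_width: 0.319
grasp_force: 25.0
t 6.0 p [ 0.5991 -0.1627  0.0697] yaw -60.99 tilt [-0.  0. -1.] q [ 0.29  0.58 -0.16  1.8   0.13  0.77 -1.01] w 0.319 g 25.0 F [-0.  -0.1  0.4] M [ 0.07   0.028 -0.051]
xyz [-0.0001  0.0001  0.0002] rot [-0.01  0.01  0.01]
```

```bash
python3 -m crank '[{"delta_rot":[0,0,0],"xyz":[0,0,0.0005],"fingers":0.7},{"delta_rot":[0,0,0],"xyz":[0,0,0.0005],"fingers":0.2},{"delta_rot":[0,0,0],"xyz":[0,0,0.0005],"fingers":0},{"delta_rot":[0,0,0],"xyz":[0,0,0.0005],"fingers":-0.3},{"delta_rot":[0,0,0],"xyz":[0,0,0.0005],"fingers":-0.4},{"delta_rot":[0,0,0],"xyz":[0,0,-0.03],"fingers":-0.4},{"delta_rot":[0,0,0],"xyz":[0,0,-0.08],"fingers":-0.4},{"delta_rot":[0,0,0],"xyz":[0,0,-0.12],"fingers":-0.4},{"delta_rot":[0,0,0],"xyz":[0,0,-0.12],"fingers":-0.4}]'; python3 d.py .6875 -.2594 .19 -75
```

```text
t: 6.9
eef_pos: [0.603, -0.1634, 0.1965]
tool_rot: [0.002, 0.968, 0.25, 0.005]
contact_force: [0.5, -0.7, 0.5]
gripper_width: 0.7
grasp_force: 0.0
t 6.9 p [ 0.603  -0.1634  0.1965] yaw -61.01 tilt [ 0.011 -0.002 -1.   ] q [ 0.3   0.43 -0.18  1.72  0.09  0.99 -0.98] w 0.7 g 0.0 F [ 0.5 -0.7  0.5] M [-0.008 -0.008 -0.046]
xyz [0.0273 0.1248 0.0077] rot [ 0.36 -0.55 13.99]
```

```bash
python3 -m crank '[{"delta_rot":[0,0,-8],"xyz":[0.01,0.04,0],"fingers":-0.3},{"delta_rot":[0,0,-16],"xyz":[0.025,0.08,0],"fingers":-0.3},{"delta_rot":[0,0,-24],"xyz":[0.03,0.124,0],"fingers":-0.3},{"delta_rot":[0,0,-32],"xyz":[0.03,0.124,0],"fingers":-0.3},{"delta_rot":[0,0,-40],"xyz":[0.03,0.124,0],"fingers":-0.3},{"delta_rot":[0,0,-48],"xyz":[0.03,0.124,0],"fingers":-0.25},{"delta_rot":[0,0,-53],"xyz":[0.03,0.124,0],"fingers":-0.25},{"delta_rot":[0,0,-53],"xyz":[0.03,0.124,0],"fingers":-0.25},{"delta_rot":[0,0,-53],"xyz":[0.03,0.124,0],"fingers":-0.25}]'; python3 d.py .6875 -.2594 .116 -8;  python3 - <<'E'
from h import *
a,b=[],[]
ims=[]
for n,b in (('top',(280,110,410,240)),('scene',(240,120,370,250))):
    c=viewer.read_camera(n); save(c,n+'4.png',b,3); ims.append(cv2.imread('pics/'+n+'4.png'));print(n,proj(c,[.599,-.1628,.0733]),proj(c,[.6875,-.2594,.142]))
cv2.imwrite('pics/p4.png',np.hstack(ims))
E
```

```text
t: 7.8
eef_pos: [0.6852, -0.2567, 0.1892]
tool_rot: [-0.0, 0.756, 0.655, -0.0]
contact_force: [-0.7, 0.5, -0.5]
gripper_width: 0.625
grasp_force: 0.0
t 7.8 p [ 0.6852 -0.2567  0.1892] yaw -8.14 tilt [-0.001  0.    -1.   ] q [ 0.49  0.63 -0.35  1.42  0.22  1.13 -0.03] w 0.625 g 0.0 F [-0.7  0.5 -0.5] M [-0.005  0.001 -0.026]
xyz [-0.0024  0.0027  0.0732] rot [-0.04 -0.01 -0.14]
top [np.float64(315.68964068645704), np.float64(187.07789730897784)] [np.float64(361.01516205742433), np.float64(138.71757029248877)]
scene [np.float64(307.7823599525037), np.float64(196.51431238635598)] [np.float64(308.08983902614665), np.float64(139.0216211874829)]
```

View pics/p4.png

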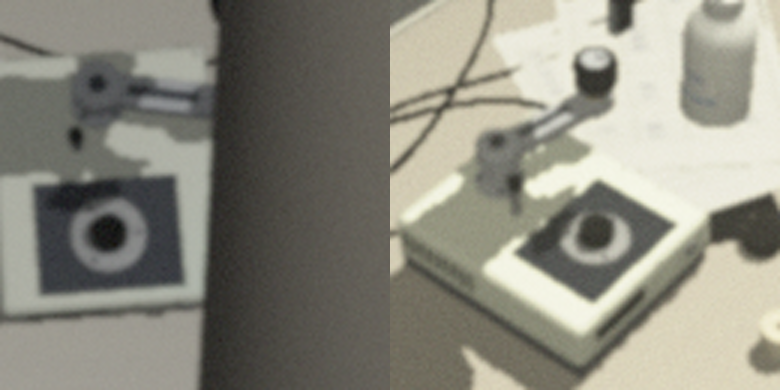

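The button lies flat and concentric with the plate: top view (107,232), scene view (595,231). The knob is free at (595,65). Descend around the knob.

```bash
python3 -m crank '[{"delta_rot":[0,0,0],"xyz":[-0.002,0.0025,0.02],"fingers":-0.25},{"delta_rot":[0,0,0],"xyz":[-0.002,0.0025,0.03],"fingers":-0.25},{"delta_rot":[0,0,0],"xyz":[-0.002,0.0025,0.03],"fingers":-0.25},{"delta_rot":[0,0,0],"xyz":[-0.002,0.0025,0.03],"fingers":-0.25}]'; python3 d.py .6875 -.2594 .117 -8
```

```text
t: 8.3
eef_pos: [0.6876, -0.2588, 0.1598]
tool_rot: [-0.0, 0.755, 0.656, -0.0]
contact_force: [-0.5, -0.4, 0.2]
gripper_width: 0.624
grasp_force: 0.0
t 8.3 p [ 0.6876 -0.2588  0.1598] yaw -8.0 tilt [-0.  0. -1.] q [ 0.49  0.66 -0.34  1.44  0.24  1.08 -0.03] w 0.624 g 0.0 F [-0.5 -0.4  0.2] M [-0.023 -0.012  0.009]
xyz [-0.0006 -0.      0.0428] rot [-0.03 -0.01 -0.  ]
```

```bash
python3 -m crank '[{"delta_rot":[0,0,0],"xyz":[0,0,0.02],"fingers":-0.25},{"delta_rot":[0,0,0],"xyz":[0,0,0.03],"fingers":-0.25},{"delta_rot":[0,0,0],"xyz":[0,0,0.043],"fingers":-0.25},{"delta_rot":[0,0,0],"xyz":[0,0,0.043],"fingers":-0.25},{"delta_rot":[0,0,0],"xyz":[0,0,0.043],"fingers":-0.15}]'; python3 d.py
python3 - <<'E'
from h import *
o=telemetry.get_obs(); q=o['tool_rot']; M=R.from_quat([q[1],q[2],q[3],q[0]]).as_matrix(); P=np.array([.702,-.1573]); C=np.array([.599,-.1628])
r0=np.array([.6875,-.2594])-P; r1=C-P
a0=np.arctan2(r0[1],r0[0])%6.2832; a1=np.arctan2(r1[1],r1[0])%6.2832; print(np.degrees([a0,a1]),np.hypot(*r0),np.hypot(*r1))
for k in range(0,12):
    a=a0-k*np.radians(7.3); p=P+.103*np.array([np.cos(a),np.sin(a)])
    d=np.r_[p-o['eef_pos'][:2],0]; print(k,np.round(M.T@d,4)[:2],round(7.3*k,1),np.round(p,4))
E
```

```text
t: 8.8
eef_pos: [0.6877, -0.2589, 0.1168]
tool_rot: [-0.0, 0.755, 0.656, -0.0]
contact_force: [0.9, -1.1, 0.0]
gripper_width: 0.574
grasp_force: 0.0
t 8.8 p [ 0.6877 -0.2589  0.1168] yaw -7.99 tilt [-0.  0. -1.] q [ 0.49  0.7  -0.33  1.47  0.25  1.01 -0.05] w 0.574 g 0.0 F [ 0.9 -1.1  0. ] M [-0.03   0.012 -0.043]
[261.91788356 183.05742228] 0.10312448787751628 0.10314674013268668
0 [-0.0004 -0.0002] 0.0 [ 0.6875 -0.2593]
1 [ 0.0005 -0.0132] 7.3 [ 0.6747 -0.2566]
2 [ 0.003  -0.0261] 14.6 [ 0.6623 -0.2523]
3 [ 0.0071 -0.0386] 21.9 [ 0.6505 -0.2465]
4 [ 0.0128 -0.0504] 29.2 [ 0.6396 -0.2393]
5 [ 0.0199 -0.0614] 36.5 [ 0.6297 -0.2307]
6 [ 0.0284 -0.0714] 43.8 [ 0.621  -0.2209]
7 [ 0.038  -0.0803] 51.1 [ 0.6135 -0.2101]
8 [ 0.0488 -0.0878] 58.4 [ 0.6076 -0.1984]
9 [ 0.0604 -0.0939] 65.7 [ 0.6031 -0.1861]
10 [ 0.0726 -0.0985] 73.0 [ 0.6002 -0.1733]
11 [ 0.0854 -0.1015] 80.3 [ 0.599  -0.1602]
```

```bash
python3 -m crank '[{"delta_rot":[0,0,7.3],"xyz":[0.0005,-0.013,0],"fingers":-0.15},{"delta_rot":[0,0,14.6],"xyz":[0.003,-0.026,0],"fingers":-0.15},{"delta_rot":[0,0,21.9],"xyz":[0.007,-0.0385,0],"fingers":-0.15},{"delta_rot":[0,0,29.2],"xyz":[0.013,-0.0505,0],"fingers":-0.15},{"delta_rot":[0,0,36.5],"xyz":[0.02,-0.0615,0],"fingers":-0.15},{"delta_rot":[0,0,43.8],"xyz":[0.0285,-0.0715,0],"fingers":-0.15},{"delta_rot":[0,0,51.1],"xyz":[0.038,-0.080,0],"fingers":-0.15},{"delta_rot":[0,0,58.4],"xyz":[0.049,-0.088,0],"fingers":-0.15},{"delta_rot":[0,0,65.7],"xyz":[0.0605,-0.094,0],"fingers":-0.15},{"delta_rot":[0,0,73],"xyz":[0.0725,-0.0985,0],"fingers":-0.15}]'; python3 d.py .599 -.1628 .117 -87
```

```text
t: 9.8
eef_pos: [0.6003, -0.1745, 0.118]
tool_rot: [0.001, 0.997, 0.075, 0.001]
contact_force: [-0.7, -3.2, 0.7]
gripper_width: 0.576
grasp_force: 1.3
t 9.8 p [ 0.6003 -0.1745  0.118 ] yaw -81.36 tilt [ 0.002 -0.002 -1.   ] q [ 0.22  0.52 -0.06  1.78  0.04  0.85 -1.27] w 0.576 g 1.3 F [-0.7 -3.2  0.7] M [-0.59   0.137 -0.064]
xyz [ 0.0004 -0.0118  0.001 ] rot [ 0.1  -0.08  5.64]
```

```bash
python3 -m crank '[{"delta_rot":[0,0,5.5],"xyz":[0,-0.006,0],"fingers":-0.15},{"delta_rot":[0,0,5.5],"xyz":[0,-0.012,0],"fingers":-0.15},{"delta_rot":[0,0,5.5],"xyz":[0,-0.015,0],"fingers":-0.15},{"delta_rot":[0,0,5.5],"xyz":[0,-0.015,0],"fingers":-0.15}]'; python3 d.py .599 -.1628 .117 -87
```

```text
t: 10.2
eef_pos: [0.5982, -0.1583, 0.1173]
tool_rot: [-0.0, 0.999, 0.032, 0.0]
contact_force: [0.2, -1.3, -0.5]
gripper_width: 0.577
grasp_force: 0.0
t 10.2 p [ 0.5982 -0.1583  0.1173] yaw -86.35 tilt [ 0.001  0.    -1.   ] q [ 0.19  0.51 -0.04  1.79  0.02  0.84 -1.37] w 0.577 g 0.0 F [ 0.2 -1.3 -0.5] M [ 0.028 -0.022  0.039]
xyz [0.0005 0.0046 0.0003] rot [-0.01 -0.05  0.65]
```

```bash
python3 -m crank '[{"delta_rot":[0,0,0],"xyz":[0,-0.001,0],"fingers":-0.15},{"delta_rot":[0,0,0],"xyz":[0,-0.002,0],"fingers":-0.15},{"delta_rot":[0,0,0],"xyz":[0,-0.003,0],"fingers":-0.15},{"delta_rot":[0,0,0],"xyz":[0,-0.003,0],"fingers":-0.15}]'; python3 d.py .599 -.1628 .117 -87
```

```text
t: 10.6
eef_pos: [0.5979, -0.1565, 0.117]
tool_rot: [0.0, 1.0, 0.03, 0.0]
contact_force: [0.6, -3.1, 0.8]
gripper_width: 0.576
grasp_force: 1.4
t 10.6 p [ 0.5979 -0.1565  0.117 ] yaw -86.51 tilt [ 0.001 -0.001 -1.   ] q [ 0.18  0.51 -0.04  1.79  0.03  0.84 -1.38] w 0.576 g 1.4 F [ 0.6 -3.1  0.8] M [-0.588 -0.121  0.013]
xyz [ 0.0008  0.0064 -0.    ] rot [ 0.05 -0.03  0.49]
```

```bash
python3 -m crank '[{"delta_rot":[0,0,0],"xyz":[0,-0.001,0],"fingers":-0.15},{"delta_rot":[0,0,0],"xyz":[0,-0.002,0],"fingers":-0.15},{"delta_rot":[0,0,0],"xyz":[0,-0.002,0],"fingers":-0.15}]'; python3 d.py .599 -.1628 .117 -87
```

```text
t: 10.9
eef_pos: [0.5978, -0.1559, 0.1171]
tool_rot: [0.001, 1.0, 0.03, 0.001]
contact_force: [1.2, -6.1, 1.1]
gripper_width: 0.574
grasp_force: 3.3
t 10.9 p [ 0.5978 -0.1559  0.1171] yaw -86.58 tilt [ 0.001 -0.002 -1.   ] q [ 0.18  0.51 -0.04  1.8   0.03  0.84 -1.38] w 0.574 g 3.3 F [ 1.2 -6.1  1.1] M [-1.456 -0.241  0.009]
xyz [0.0007 0.0069 0.0001] rot [ 0.15 -0.06  0.42]
```

At the stop (force rising with little movement). Open, recentre, and wind the wrist counter-clockwise for the turn.

```bash
python3 -m crank '[{"delta_rot":[0,0,0],"xyz":[0.001,0.006,0],"fingers":-0.6},{"delta_rot":[0,0,-8],"xyz":[0.001,0.0075,0],"fingers":-1},{"delta_rot":[0,0,-16.5],"xyz":[0.001,0.0075,0],"fingers":-1},{"delta_rot":[0,0,-25],"xyz":[0.001,0.0075,0],"fingers":-1},{"delta_rot":[0,0,-33.5],"xyz":[0.001,0.0075,0],"fingers":-1},{"delta_rot":[0,0,-42],"xyz":[0.001,0.0075,0],"fingers":-1},{"delta_rot":[0,0,-50.5],"xyz":[0.001,0.0075,0],"fingers":-1},{"delta_rot":[0,0,-59],"xyz":[0.001,0.0075,0],"fingers":-1},{"delta_rot":[0,0,-67.5],"xyz":[0.001,0.0075,0],"fingers":-1},{"delta_rot":[0,0,-76],"xyz":[0.001,0.0075,0],"fingers":-1}]'; python3 d.py .599 -.162 .117
python3 -m crank '[{"delta_rot":[0,0,-8],"xyz":[0,0,0],"fingers":-1},{"delta_rot":[0,0,-16.5],"xyz":[0,0,0],"fingers":-1},{"delta_rot":[0,0,-25],"xyz":[0,0,0],"fingers":-1},{"delta_rot":[0,0,-33.5],"xyz":[0,0,0],"fingers":-1},{"delta_rot":[0,0,-42],"xyz":[0,0,0],"fingers":-1},{"delta_rot":[0,0,-50.5],"xyz":[0,0,0],"fingers":-1},{"delta_rot":[0,0,-59],"xyz":[0,0,0],"fingers":-1},{"delta_rot":[0,0,-67.5],"xyz":[0,0,0],"fingers":-1},{"delta_rot":[0,0,-76],"xyz":[0,0,0],"fingers":-1}]'; python3 d.py .599 -.162 .117
```

```text
t: 11.9
eef_pos: [0.5988, -0.1601, 0.1165]
tool_rot: [-0.001, 0.767, 0.642, 0.0]
contact_force: [-0.1, 0.1, -0.7]
gripper_width: 1.003
grasp_force: 0.0
t 11.9 p [ 0.5988 -0.1601  0.1165] yaw -10.1 tilt [-0.001  0.001 -1.   ] q [ 0.43  0.54 -0.36  1.77  0.23  0.88 -0.21] w 1.003 g 0.0 F [-0.1  0.1 -0.7] M [-0.005 -0.015 -0.045]
xyz [-0.0018  0.0005 -0.0005] rot [-0.07 -0.07 -0.  ]
t: 12.8
eef_pos: [0.5988, -0.1603, 0.1166]
tool_rot: [-0.001, 0.209, 0.978, 0.001]
contact_force: [0.3, 0.5, 0.5]
gripper_width: 1.004
grasp_force: 0.0
t 12.8 p [ 0.5988 -0.1603  0.1166] yaw 65.9 tilt [-0.001  0.001 -1.   ] q [ 0.64  0.6  -0.66  1.75  0.45  0.94  0.95] w 1.004 g 0.0 F [0.3 0.5 0.5] M [-0.008  0.01   0.02 ]
xyz [-0.0009 -0.0015 -0.0004] rot [ 0.05 -0.07  0.  ]
```

```bash
python3 -m crank '[{"delta_rot":[0,0,-8],"xyz":[-0.001,-0.0015,0],"fingers":-1},{"delta_rot":[0,0,-16.5],"xyz":[-0.001,-0.0015,0],"fingers":-1},{"delta_rot":[0,0,-25],"xyz":[-0.001,-0.0015,0],"fingers":-1},{"delta_rot":[0,0,-33.5],"xyz":[-0.001,-0.0015,0],"fingers":-1},{"delta_rot":[0,0,-42],"xyz":[-0.001,-0.0015,0],"fingers":-1},{"delta_rot":[0,0,-50.5],"xyz":[-0.001,-0.0015,0],"fingers":-1},{"delta_rot":[0,0,-59],"xyz":[-0.001,-0.0015,0],"fingers":-1},{"delta_rot":[0,0,-67.5],"xyz":[-0.001,-0.0015,0],"fingers":-1},{"delta_rot":[0,0,-76],"xyz":[-0.001,-0.0015,0],"fingers":-1},{"delta_rot":[0,0,-80],"xyz":[-0.001,-0.0015,0],"fingers":-1}]'; python3 d.py .599 -.162 .117
python3 - <<'E'
from h import *
ims=[]
for n,b in (('top',(260,110,390,240)),('scene',(240,120,370,250))):
    c=viewer.read_camera(n); save(c,n+'5.png',b,3); ims.append(cv2.imread('pics/'+n+'5.png'))
cv2.imwrite('pics/p5.png',np.hstack(ims))
E
```

```text
t: 13.8
eef_pos: [0.599, -0.1622, 0.1165]
tool_rot: [-0.0, -0.468, 0.884, 0.001]
contact_force: [0.2, -0.2, 0.3]
gripper_width: 1.0
grasp_force: 0.0
t 13.8 p [ 0.599  -0.1622  0.1165] yaw 145.82 tilt [-0.001  0.002 -1.   ] q [ 0.84  0.72 -0.97  1.74  0.67  1.05  2.17] w 1.0 g 0.0 F [ 0.2 -0.2  0.3] M [-0.004 -0.037  0.014]
xyz [-0.0002  0.0002 -0.0005] rot [ 0.1   0.05 -0.  ]
```

View pics/p5.png

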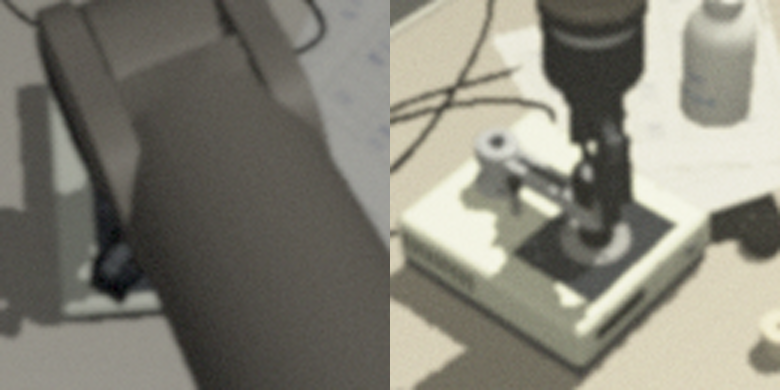

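The press arm is over the button, with knob and gripper at about (600,190) in the scene crop. Grip the knob and start turning.

```bash
python3 -m crank '[{"delta_rot":[0,0,0],"xyz":[0,0,0],"fingers":0},{"delta_rot":[0,0,0],"xyz":[0,0,0],"fingers":0.4},{"delta_rot":[0,0,0],"xyz":[0,0,0],"fingers":0.4},{"delta_rot":[0,0,0],"xyz":[0,0,0],"fingers":0.4},{"delta_rot":[0,0,0],"xyz":[0,0,0],"fingers":0.4},{"delta_rot":[0,0,0],"xyz":[0,0,0],"fingers":0.4},{"delta_rot":[0,0,0],"xyz":[0,0,0],"fingers":0.4}]' 40; python3 d.py .599 -.162 .117
python3 -m crank '[{"delta_rot":[0,0,4],"xyz":[0,0,0.0001],"fingers":0.4},{"delta_rot":[0,0,10],"xyz":[0,0,0.0002],"fingers":0.4},{"delta_rot":[0,0,16],"xyz":[0,0,0.0004],"fingers":0.4},{"delta_rot":[0,0,20],"xyz":[0,0,0.0005],"fingers":0.4},{"delta_rot":[0,0,20],"xyz":[0,0,0.0005],"fingers":0.4}]'; python3 d.py
```

```text
t: 14.6
eef_pos: [0.5993, -0.1627, 0.117]
tool_rot: [0.0, -0.466, 0.885, -0.0]
contact_force: [-1.6, 1.1, 3.9]
gripper_width: 0.428
grasp_force: 41.6
t 14.6 p [ 0.5993 -0.1627  0.117 ] yaw 145.51 tilt [ 0.  0. -1.] q [ 0.84  0.72 -0.97  1.74  0.67  1.05  2.17] w 0.428 g 41.6 F [-1.6  1.1  3.9] M [ 0.13   0.471 -0.009]
xyz [-0.0004  0.0007  0.    ] rot [-0.  0.  0.]
t: 15.1
eef_pos: [0.5992, -0.1625, 0.1166]
tool_rot: [-0.0, -0.305, 0.952, -0.0]
contact_force: [-2.3, 0.9, 4.8]
gripper_width: 0.424
grasp_force: 41.7
t 15.1 p [ 0.5992 -0.1625  0.1166] yaw 125.5 tilt [-0. -0. -1.] q [ 0.79  0.69 -0.89  1.74  0.62  1.02  1.86] w 0.424 g 41.7 F [-2.3  0.9  4.8] M [0.28  0.546 0.013]
```

```bash
python3 -m crank '[{"delta_rot":[0,0,5],"xyz":[0,0,0.0001],"fingers":0.4},{"delta_rot":[0,0,10],"xyz":[0,0,0.0003],"fingers":0.4},{"delta_rot":[0,0,15],"xyz":[0,0,0.0005],"fingers":0.4}]'; python3 d.py;  python3 - <<'E'
from h import *
print(np.round(telemetry.get_obs()['joint_torque'],3))
ims=[]
for i in range(3):
    c=viewer.read_camera('scene'); o=telemetry.get_obs(); print(o['t'],np.round(o['torque'],3),np.round(o['contact_force'],1),np.round(o['joint_torque'][6],3))
E
```

```text
t: 15.4
eef_pos: [0.5992, -0.1624, 0.1161]
tool_rot: [-0.0, -0.178, 0.984, 0.0]
contact_force: [-2.9, 1.5, 6.2]
gripper_width: 0.43
grasp_force: 41.8
t 15.4 p [ 0.5992 -0.1624  0.1161] yaw 110.46 tilt [-0.  0. -1.] q [ 0.76  0.66 -0.84  1.75  0.58  1.    1.63] w 0.43 g 41.8 F [-2.9  1.5  6.2] M [0.364 0.826 0.146]
[  1.245 -53.304 -11.887 -22.218   0.785  -0.85    0.86 ]
15.45 [0.303 0.739 0.12 ] [-3.   1.2  5.3] 0.06
15.5 [0.318 0.653 0.006] [-2.6  1.3  6.7] -0.698
15.55 [0.321 0.7   0.027] [-3.1  1.6  6.9] -0.227
```

```bash
python3 -m crank '[{"delta_rot":[0,0,5],"xyz":[0,0,-0.0004],"fingers":0.4},{"delta_rot":[0,0,10],"xyz":[0,0,-0.0003],"fingers":0.4},{"delta_rot":[0,0,15],"xyz":[0,0,-0.0002],"fingers":0.4}]'; python3 d.py | cut -c1-60,150-;python3 -m crank '[{"delta_rot":[0,0,5],"xyz":[0,0,0.0001],"fingers":0.4},{"delta_rot":[0,0,10],"xyz":[0,0,0.0002],"fingers":0.4},{"delta_rot":[0,0,15],"xyz":[0,0,0.0004],"fingers":0.4}]'; python3 d.py
```

```text
t: 15.85
eef_pos: [0.5991, -0.1624, 0.1159]
tool_rot: [-0.0, -0.048, 0.999, 0.0]
contact_force: [-2.2, 2.3, 2.2]
gripper_width: 0.429
grasp_force: 41.4
t 15.85 p [ 0.5991 -0.1624  0.1159] yaw 95.47 tilt [-0.     2.2] M [0.43  0.485 0.214]
t: 16.15
eef_pos: [0.5992, -0.1622, 0.1155]
tool_rot: [-0.0, 0.083, 0.997, 0.0]
contact_force: [-2.3, 1.3, 4.0]
gripper_width: 0.426
grasp_force: 41.5
t 16.15 p [ 0.5992 -0.1622  0.1155] yaw 80.48 tilt [-0.     0.001 -1.   ] q [ 0.68  0.62 -0.72  1.75  0.49  0.96  1.17] w 0.426 g 41.5 F [-2.3  1.3  4. ] M [0.418 0.563 0.176]
```

```bash
cat > r.py <<'E'
from h import *
o=telemetry.get_obs();q=o['tool_rot'];M=R.from_quat([q[1],q[2],q[3],q[0]]).as_matrix()
print('t',round(o['t'],2),'yaw',round(np.degrees(np.arctan2(M[1,1],M[0,1])),1),'Mz',round(o['torque'][2],3),'F',np.round(o['contact_force'],1),'z',round(o['eef_pos'][2],4))
E
python3 -m crank '[{"delta_rot":[0,0,5],"xyz":[0,0,0],"fingers":0.4}]' >/dev/null; python3 r.py
python3 -m crank '[{"delta_rot":[0,0,5],"xyz":[0,0,0.0001],"fingers":0.4}]' >/dev/null; python3 r.py
python3 -m crank '[{"delta_rot":[0,0,5],"xyz":[0,0,0.0001],"fingers":0.4}]' >/dev/null; python3 r.py
python3 -m crank '[{"delta_rot":[0,0,5],"xyz":[0,0,0.0001],"fingers":0.4}]' >/dev/null; python3 r.py
```

```text
t 16.25 yaw 75.5 Mz 0.186 F [-2.8  1.8  1.6] z 0.1154
t 16.35 yaw 70.5 Mz 0.175 F [-2.8  1.6  2.3] z 0.1153
t 16.45 yaw 65.5 Mz 0.164 F [-2.5  1.8  2.3] z 0.1152
t 16.55 yaw 60.5 Mz 0.141 F [-2.2  2.9  2.7] z 0.115
```

```bash

python3 -m crank '[{"delta_rot":[0,0,5],"xyz":[0,0,0.0001],"fingers":0.4}]' >/dev/null; python3 r.py
python3 -m crank '[{"delta_rot":[0,0,5],"xyz":[0,0,0.0001],"fingers":0.4}]' >/dev/null; python3 r.py
python3 -m crank '[{"delta_rot":[0,0,5],"xyz":[0,0,0.0001],"fingers":0.4}]' >/dev/null; python3 r.py
python3 -m crank '[{"delta_rot":[0,0,5],"xyz":[0,0,0.0001],"fingers":0.4}]' >/dev/null; python3 r.py
```

```text
t 16.65 yaw 55.5 Mz 0.186 F [-2.   2.   1.4] z 0.115
t 16.75 yaw 50.5 Mz 0.181 F [-1.6  2.5  1.4] z 0.1148
t 16.85 yaw 45.5 Mz 0.142 F [-1.3  3.1  1.7] z 0.1147
t 16.95 yaw 40.5 Mz 0.23 F [-0.7  2.3  2.3] z 0.1147
```

```bash

python3 -m crank '[{"delta_rot":[0,0,5],"xyz":[0,0,0.0001],"fingers":0.4}]' >/dev/null; python3 r.py
python3 -m crank '[{"delta_rot":[0,0,5],"xyz":[0,0,0.0001],"fingers":0.4}]' >/dev/null; python3 r.py
```

```text
t 17.05 yaw 35.5 Mz 0.226 F [-2.1  2.6  3. ] z 0.1146
t 17.15 yaw 30.5 Mz 0.175 F [-1.6  2.4  3.5] z 0.1145
```

```bash

python3 -m crank '[{"delta_rot":[0,0,5],"xyz":[0,0,0.0001],"fingers":0.4}]' >/dev/null; python3 r.py
python3 -m crank '[{"delta_rot":[0,0,5],"xyz":[0,0,0.0001],"fingers":0.4}]' >/dev/null; python3 r.py
```

```text
t 17.25 yaw 25.5 Mz 0.188 F [-1.5  2.2  2.3] z 0.1146
t 17.35 yaw 20.5 Mz 0.194 F [-1.6  2.3  3.9] z 0.1145
```

```bash

python3 -m crank '[{"delta_rot":[0,0,5],"xyz":[0,0,0.0001],"fingers":0.4}]' >/dev/null; python3 r.py
python3 -m crank '[{"delta_rot":[0,0,5],"xyz":[0,0,0.0001],"fingers":0.4}]' >/dev/null; python3 r.py
```

```text
t 17.45 yaw 15.5 Mz 0.213 F [-2.1  3.   3.5] z 0.1145
t 17.55 yaw 10.5 Mz 0.209 F [-1.2  2.6  4.1] z 0.1144
```

```bash

python3 -m crank '[{"delta_rot":[0,0,5],"xyz":[0,0,0.0001],"fingers":0.4}]' >/dev/null; python3 r.py
python3 -m crank '[{"delta_rot":[0,0,5],"xyz":[0,0,0.0001],"fingers":0.4}]' >/dev/null; python3 r.py
```

```text
t 17.65 yaw 5.5 Mz 0.243 F [-2.2  2.   4.2] z 0.1144
t 17.75 yaw 0.5 Mz 0.296 F [-1.3  2.8  4.7] z 0.1144
```

```bash

python3 -m crank '[{"delta_rot":[0,0,4],"xyz":[0,0,0],"fingers":0.4}]' >/dev/null; python3 r.py
```

```text
t 17.85 yaw -3.5 Mz 0.27 F [-1.2  2.9  3.5] z 0.1143
```

```bash

python3 -m crank '[{"delta_rot":[0,0,4],"xyz":[0,0,0],"fingers":0.4}]' >/dev/null; python3 r.py
```

```text
t 17.95 yaw -7.4 Mz 0.201 F [-0.5  2.3  4.9] z 0.1143
```

```bash

python3 -m crank '[{"delta_rot":[0,0,4],"xyz":[0,0,0],"fingers":0.4}]' >/dev/null; python3 r.py
```

```text
t 18.05 yaw -11.4 Mz 0.284 F [-1.4  3.5  3.5] z 0.1143
```

```bash

python3 -m crank '[{"delta_rot":[0,0,4],"xyz":[0,0,0],"fingers":0.4}]' >/dev/null; python3 r.py
```

```text
t 18.15 yaw -15.4 Mz 0.248 F [0.  2.3 4.1] z 0.1143
```

```bash

python3 -m crank '[{"delta_rot":[0,0,4],"xyz":[0,0,0],"fingers":0.4}]' >/dev/null; python3 r.py
```

```text
t 18.25 yaw -19.4 Mz 0.043 F [-0.9  2.7  4.2] z 0.1143
```

The torque collapsed from 0.25 to 0.04, which is the click. One more small step will confirm it's a real drop and not noise, still well inside this tooth (30°).

```bash

python3 -m crank '[{"delta_rot":[0,0,4],"xyz":[0,0,0],"fingers":0.4}]' >/dev/null; python3 r.py
```

```text
t 18.35 yaw -23.5 Mz -0.076 F [-0.3  2.4  4. ] z 0.1143
```

```bash

python3 -m crank '[{"delta_rot":[0,0,4],"xyz":[0,0,0],"fingers":0.4}]' >/dev/null; python3 r.py
```

```text
t 18.45 yaw -27.5 Mz -0.042 F [-0.8  2.4  3.6] z 0.1143
```

```bash

python3 -m crank '[{"delta_rot":[0,0,4],"xyz":[0,0,0],"fingers":0.4}]' >/dev/null; python3 r.py
```

```text
t 18.55 yaw -31.5 Mz 0.011 F [0.5 3.  3.2] z 0.1143
```

Torque is back at zero, so the clutch is seated in the next notch. Stop here, release and retreat straight up.

```bash
python3 -m crank '[{"delta_rot":[0,0,0],"xyz":[0,0,0],"fingers":0.3},{"delta_rot":[0,0,0],"xyz":[0,0,0],"fingers":0},{"delta_rot":[0,0,0],"xyz":[0,0,0],"fingers":-0.6},{"delta_rot":[0,0,0],"xyz":[0,0,0],"fingers":-0.9},{"delta_rot":[0,0,0],"xyz":[0,0,0],"fingers":-0.9},{"delta_rot":[0,0,0],"xyz":[0,0,-0.02],"fingers":-0.9},{"delta_rot":[0,0,0],"xyz":[0,0,-0.06],"fingers":-0.9},{"delta_rot":[0,0,0],"xyz":[0,0,-0.1],"fingers":-0.9},{"delta_rot":[0,0,0],"xyz":[0,0,-0.14],"fingers":-0.9}]'; python3 d.py .45 -.3 .3
```

```text
t: 19.45
eef_pos: [0.599, -0.1631, 0.2555]
tool_rot: [-0.0, 0.872, 0.489, -0.0]
contact_force: [1.1, -0.5, -0.1]
gripper_width: 0.947
grasp_force: 0.0
t 19.45 p [ 0.599  -0.1631  0.2555] yaw -31.47 tilt [-0. -0. -1.] q [ 0.38  0.38 -0.29  1.65  0.12  1.13 -0.49] w 0.947 g 0.0 F [ 1.1 -0.5 -0.1] M [-0.    -0.037  0.044]
xyz [-0.1946 -0.0556 -0.0445] rot [-0.02  0.02  0.  ]
```

```bash
python3 -m crank '[{"delta_rot":[0,0,0],"xyz":[-0.03,-0.01,-0.04],"fingers":-0.9},{"delta_rot":[0,0,0],"xyz":[-0.06,-0.02,-0.05],"fingers":-0.9},{"delta_rot":[0,0,0],"xyz":[-0.10,-0.02,-0.05],"fingers":-0.9},{"delta_rot":[0,0,0],"xyz":[-0.14,-0.02,-0.05],"fingers":-0.9},{"delta_rot":[0,0,0],"xyz":[-0.14,-0.02,-0.05],"fingers":-0.9},{"delta_rot":[0,0,0],"xyz":[-0.14,-0.02,-0.05],"fingers":-0.9}]'
python3 - <<'E'
from h import *
ims=[]
for n,b in (('top',(260,110,390,240)),('scene',(240,120,370,250))):
    c=viewer.read_camera(n); save(c,n+'6.png',b,3); ims.append(cv2.imread('pics/'+n+'6.png'))
cv2.imwrite('pics/p6.png',np.hstack(ims))
E
```

```text
t: 20.05
eef_pos: [0.5084, -0.2729, 0.3041]
tool_rot: [0.0, 0.873, 0.488, -0.0]
contact_force: [0.7, 0.5, 0.5]
gripper_width: 0.949
grasp_force: 0.0
```

View pics/p6.png

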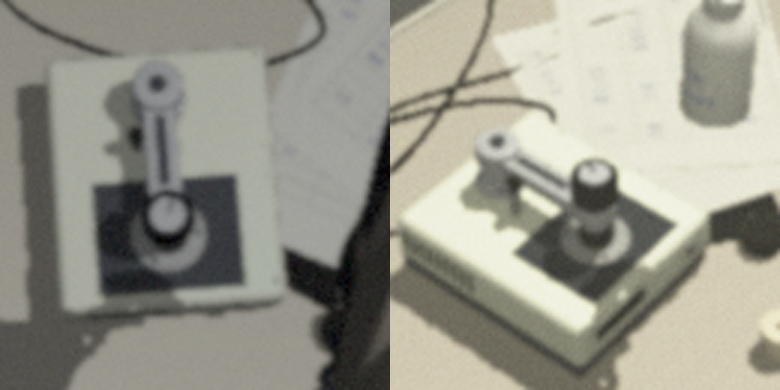

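The press arm is over the plate with the knob at (168,215) in the top view, and the button is clamped under the pad at (597,237) in the scene view. The robot is clear, so I'm handing in.

```bash
python3 -c "
from station import job; print(job.hand_in())"
```

```text
the job is handed in; nothing more can be done
None
```

The smaller black button is lying flat and centred on the crystal, the press arm is at its stop, and I turned the knob clockwise to the first clutch click and stopped there; the robot let go and was clear when I handed in at about 20 s (result not shown).

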